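Feed one setter disc to the waiting teapot

TASK

Every pot is fired on its own clay setter disc: press the dispenser's plunger all the way in once so that one disc comes out, and let the plunger spring back so that the next disc drops. Then push that disc sideways along the deck, towards the end where the brown teapot without a lid stands, until it lies fully home against the end stop, leaving the mouth clear. Only push with the fingertips: lift nothing, feed no second disc, and leave the teapot and the other things on the table where they are.

Things in the scene. Friction and masses are not known exactly. Their poses are not given: they have to be found in the camera images.
- dispenser: Pale wooden T-shaped dispenser, immovable. Origin on the table under the axis of the disc stack; x: direction in which the plunger is pressed and the disc comes out; y: to the left end of the deck; z up. Deck top at z 20 mm. Round the origin stands a square magazine (x, y -30 to 30 mm, top at z 66 mm) with a 13 mm high mouth at the foot of its +x side.
- plunger (a joint): travel of the plunger in m: 0 out (rest), 0.0575 fully in, where it meets a solid stop. A spring pushes it back (2 N at rest, 5 N fully in; damping 12 N per m/s). Its pusher bar shoves the lowest disc out of the mouth; the next disc drops only when the plunger is nearly all out again.
- plunger_face (a point): centre of the flat press face of the plunger's dark wooden knob (34 mm diameter, 14 mm thick, 113.5 mm behind the stack's axis at rest, 24.5 mm above the table); it moves with the plunger and is pressed along the dispenser's +x.
- mouth (a point): point on the deck (z 20 mm), 53 mm in front of the stack's axis: where a disc's centre lies after a full press. The guide lane runs through it along y: from x 28 mm (rear rails, magazine face) to the front rail at x 80 mm, rails 5 mm above the deck; stops 8 mm above the deck close it at y +105 and -105 mm.
- home_left (a point): point on the deck where the centre of a disc lies when it rests against the stop at the left (+y) end of the lane.
- home_right (a point): the same for the right (-y) end.
- setter_1: lowest of four equal flat light brown clay discs stacked in the magazine, the one that comes out: 46 mm diameter, 10 mm thick, 33 g, origin at the centre of its underside.
- setter_2: second disc from below (same size), which drops onto the deck of the magazine after the first is out.
- setter_3: third disc from below.
- setter_4: top disc.
- teapot: dark brown unfired teapot without lid, 155 x 106 mm over spout and handle, 68 mm high, loose; it stands on the table beyond one end of the lane (which end varies). Origin at the centre of its underside.
- slip_cup: small grey-brown cup, 65 mm wide, 47 mm high, on the table beyond the other end of the lane; origin at the centre of its underside.
- teapot_lid: dark round teapot lid with a knob, 80 mm wide, 34 mm high, on the table beside the plunger; origin under its centre.
- mallet: small wooden mallet, 150 mm long, 35 mm high, lying on the table; origin under its centre.
Not all that is in view belongs to the job. What is shaped like the setter_4 but purple is not meant.

How it is judged:
By the outcome, as a careful person would: the job done as asked, in the order asked, and still so for the second after the job is handed in, with the robot touching nothing.
It also fails if it takes over 46 s, if anything falls off the work surface, if the arm or the gripper's body presses on something with over 40 N, if the wrist force passes 120 N, or if a joint passes its speed limit or range.

ROBOT

A 6-joint arm with a two-finger parallel gripper is mounted at the origin on a cart in front of the work surface, level with it; the furniture and walls round the work are solid. World frame = base frame: x ahead of the robot, y to its left, z up, the work surface at z = 0. Lengths are in m, angles in rad, forces in N, time in s.
With the tool pointing down it reaches from about 0.25 to 0.725 m from the base axis. Payload 4 kg.
Tool frame: the origin (TCP) lies on the centre line of the jaws, within the pads' length; the fingertips stand ahead of it and the grasp point (between the pads) lies 2 mm behind it (r.nose_length is the z of the fingertips in the tool frame, in m); z points along the fingers, y is the direction in which the jaws open and shut (so a half turn about z gives the same grasp; the last joint's range is limited). The gripper opens to 85 mm and grips with 20 to 120 N. Pads are 22 mm wide; open, the fingers measure 114 mm over their backs; the gripper's body (76 mm by 85 mm) begins 54 mm behind the grasp point. The pads swing forward as they close: fully open they stand 13 mm farther back than shut.
Start: joints at [-1.24, 0.241, 0.005, 1.335, 0, 1.571], TCP at [0.162, -0.473, 0.248] pointing down, gripper open.
Joint ranges: [-2.72, 2.72], [-1.05, 1.87], [-1.09, 1.28], [-1.99, 2.15], [-1.42, 1.44], [-3.14, 3.14]. Speed limits (rad/s): [2.79, 2.79, 3.14, 3.14, 3.14, 3.14].

INTERFACE

Orientations are given as a rotation vector (axis times angle).
In Python, from workcell import r, cams, ticket gives the robot as it stands. The module is installed in compiled form; this text tells all that it offers.
- The arm moves only by the shell command python3 -m creep 'ROWS' [FORCE]. ROWS is JSON, a list of rows, each a list of 3 entries, a list of its own where there are three numbers: the shift along the tool's x, y, z in m, then the turn, a rotation vector about the tool's x, y, z in degrees, then the gripper's target within -1 to 1 (fully open at 1, half-way at 0, shut at -1). In form: [[[tx, ty, tz], [wx, wy, wz], fingers], ...]. A call has 1 to 12 rows; each row is the pose to reach, as a shift and turn from the pose commanded when the call began, along the tool's axes at that moment; what a row does not reach only later rows make up. A row lasts 1/10 s, in which the tool goes at most 50 mm and 8.59 degrees, less where a joint would pass 70% of its speed; a pose out of reach is approached as far as the arm can. A call with a gripper value outside its range is refused whole. The fingers move at their own pace and stop on an object; FORCE is the grip in N (left out, the last holds). Time passes only in rows, so rows that repeat a pose let the fingers close. It gives the time, the measured TCP pose, the force and the opening at its end, in the units of the state.
- r.get_obs(): the state, without advancing time (a new reading comes with each control period).
- cams.snapshot(name): name is "scene" or "top"; returns the picture (420x560x3 uint8, red, green, blue); there is no depth.
- cams.get_calibration(name): a dict with "fx", "fy", "cx", "cy" (pixels), "origin" and "orientation" of the camera in the world. Camera axes: x right, y down, z forward; pixel columns grow to the right and rows downward; lengths in m; the calibration is good to about 2 mm. A picture is of the moment at which its call begins. get_calibration takes no time and is no camera call.
- ticket.sign_off(): hands the job in, once; it reports no verdict.
The state is a dict: "clock": time; "q": joint angles; "qd": joint speeds; "tau": joint torques, N m; "tool_pos": TCP position; "tool_rot": TCP orientation; "force": force on the tool from outside, world axes, zero at the start; "ft_torque": the same for the moment, N m; "finger_gap": finger opening in m.
Only numpy, scipy, OpenCV 4.12 (cv2) and the standard library are available. Lean on these libraries where they do the work, as an engineer would, in place of code of your own. Each camera call takes 0.05 s, during which the arm holds its last target.

## Working session

There is one attempt and no reset: what is moved stays moved. The work goes in short steps, Python scripts to look and compute and a shell command to move; the robot and the scene stay as the last step left them, time stands still between calls to the robot, and variables do not carry over. Pictures are saved under pics/ and viewed, and the job is handed in when it is done.

```bash
mkdir -p pics
python3 - <<'E'
from workcell import r,cams,ticket
import cv2
for n in ("scene","top"):
    c=cams.get_calibration(n); print(n,c)
    cv2.imwrite(f"pics/{n}0.png",cams.snapshot(n)[:,:,::-1])
o=r.get_obs()
for k in("clock","q","tool_pos","tool_rot","force","finger_gap"):print(k,o[k])
print(r.nose_length)
E
```

```text
scene {'fx': 467.42312696616926, 'fy': 467.42312696616926, 'cx': 281.3901139549113, 'cy': 208.02849796133802, 'origin': array([0.20355541, 0.30040569, 0.68772838]), 'orientation': array([-0.64110383,  2.61819126, -1.14723115])}
top {'fx': 464.10182249752626, 'fy': 464.10182249752626, 'cx': 271.8465834093649, 'cy': 219.33794091969, 'origin': array([ 0.36183734, -0.2935981 ,  0.91776318]), 'orientation': array([-2.13001727,  2.12425183, -0.2141178 ])}
clock 0.1
q [-1.24001448e+00  2.41350245e-01  3.88644623e-03  1.33520876e+00
  4.96684337e-07  1.57080431e+00]
tool_pos [ 0.16222122 -0.47239865  0.24750615]
tool_rot [-3.09689928e+00 -5.16908254e-01  4.84173097e-04]
force [-0.10643064 -0.60979714  0.22590594]
finger_gap 0.08538124690168172
0.017
```

View pics/scene0.png

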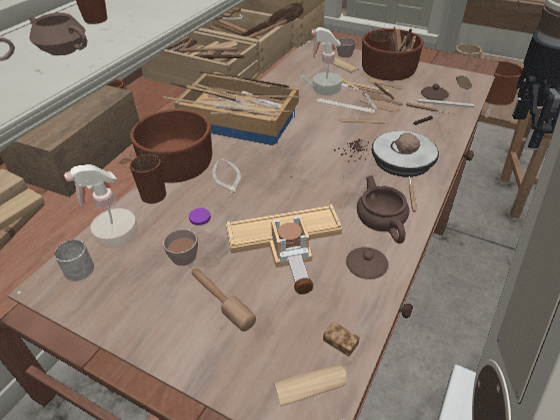

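View pics/top0.png

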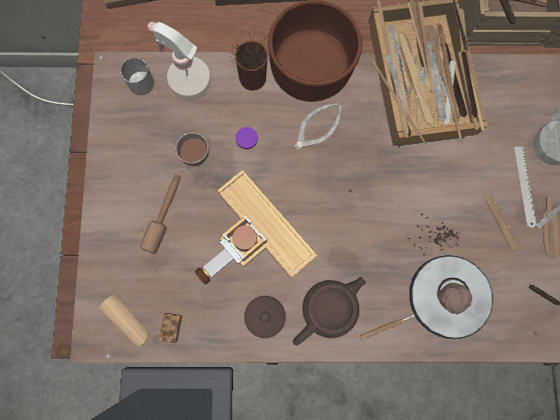

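The scene view shows the dispenser at about (285,235), with the knob at (303,286) and the lidless teapot at (383,208). In the top view the magazine is at (245,237), the knob at (203,275), and the deck runs from (232,180) to (305,268), with the teapot by its lower-right end, which is the -y side (home_right). I'll zoom in to measure the pose.

```bash
cat > h.py <<'E'
import numpy as np,cv2
from scipy.spatial.transform import Rotation as R
from workcell import r,cams
def ray(n,u,v,z):
    c=cams.get_calibration(n);M=R.from_rotvec(c["orientation"]).as_matrix()
    d=M@np.array([(u-c["cx"])/c["fx"],(v-c["cy"])/c["fy"],1]);o=c["origin"]
    return o+d*(z-o[2])/d[2]
def proj(n,P):
    c=cams.get_calibration(n);M=R.from_rotvec(c["orientation"]).as_matrix()
    p=(np.asarray(P)-c["origin"])@M
    return np.stack([c["fx"]*p[...,0]/p[...,2]+c["cx"],c["fy"]*p[...,1]/p[...,2]+c["cy"]],-1)
def crop(src,dst,x0,y0,w,h,s,pts=None):
    im=cv2.imread(src)[y0:y0+h,x0:x0+w];im=cv2.resize(im,None,fx=s,fy=s,interpolation=cv2.INTER_CUBIC)
    if pts is not None:
        for p in pts: cv2.circle(im,(int((p[0]-x0+.5)*s),int((p[1]-y0+.5)*s)),2,(255,0,0),-1)
    cv2.imwrite(dst,im)
E
python3 - <<'E'
from h import *
crop("pics/top0.png","pics/top0c.png",190,160,133,130,4.5 and 4.6)
crop("pics/scene0.png","pics/scene0c.png",220,195,130,105,5.7)
for u,v,z in((245,237,.066),(203,275,.0245),(232,180,.02),(305,268,.02)):print(ray("top",u,v,z))
E
```

```text
[ 0.4915677  -0.25344671  0.066     ]
[ 0.42415571 -0.17212943  0.0245    ]
[ 0.61372845 -0.22385139  0.02      ]
[ 0.43841007 -0.36791604  0.02      ]
```

View pics/top0c.png

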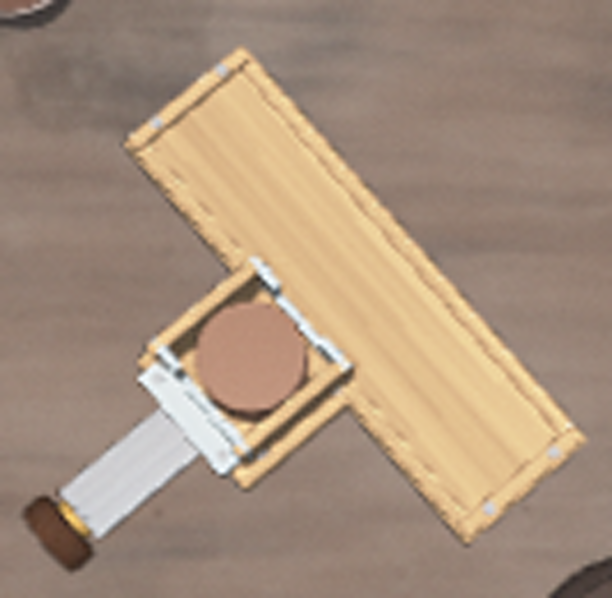

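View pics/scene0c.png

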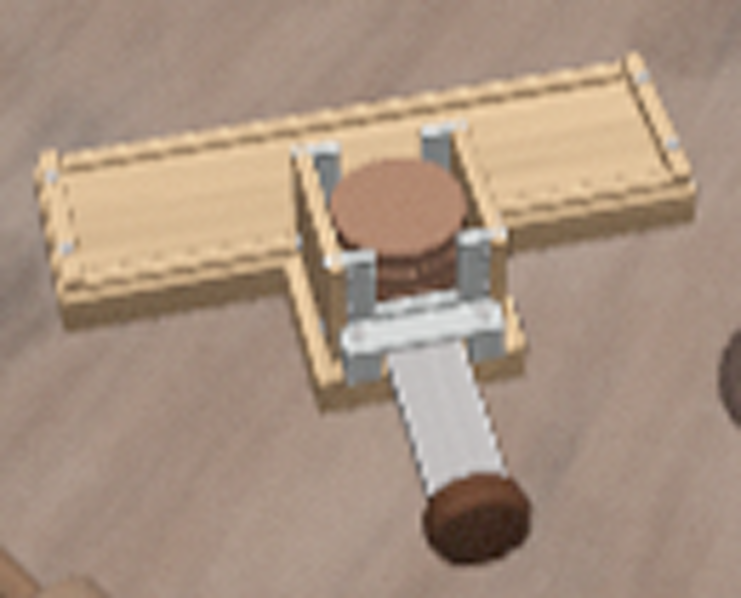

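```bash
cat > fit.py <<'E'
from h import *
from scipy.optimize import least_squares
T=lambda a,b:(190+a/4.6-.5,160+b/4.6-.5)
S=lambda a,b:(220+a/5.7-.5,195+b/5.7-.5)
F=[("top",T(251,357),(0,0,60)),("top",T(257,262),(30,30,66)),("top",T(350,367),(30,-30,66)),
("top",T(248,70),(80,105,25)),("top",T(555,439),(80,-105,25)),
("scene",S(399,206),(0,0,60)),("scene",S(297,150),(30,30,66)),("scene",S(462,127),(30,-30,66)),("scene",S(330,262),(-30,30,66)),("scene",S(503,232),(-30,-30,66)),("scene",S(478,520),(-113.5,0,24.5))]
def W(p,P):
    P=np.asarray(P)/1000.;c,s=np.cos(p[2]),np.sin(p[2])
    return np.array([p[0]+c*P[0]-s*P[1],p[1]+s*P[0]+c*P[1],P[2]])
def res(p,cam=None):
    out=[]
    for n,uv,P in F:
        if cam and n!=cam: continue
        out+=list(proj(n,W(p,P))-uv)
    return np.array(out)
if __name__=="__main__":
    x0=[.49,-.25,-.88]
    for cam in(None,"top","scene"):
        s=least_squares(res,x0,args=(cam,),loss="soft_l1");print(cam,s.x,np.degrees(s.x[2]));
        if cam is None:
            p=s.x;print(np.round(res(p).reshape(-1,2),1).tolist())
    np.save("p.npy",p)
    for k in((-113.5,0,24.5),(53,0,20),(53,-82,20)):print(W(p,k))
    P=[(x,y,z) for x in(-30,30) for y in(-30,30) for z in(66,)]+[(x,y,25) for x in(28,80) for y in(-105,105)]+[(0,0,60),(-113.5,0,24.5),(-113.5,17,24.5),(-113.5,-17,24.5),(-113.5,0,41.5),(53,82,20),(53,-82,20)]
    crop("pics/top0.png","pics/top0d.png",190,160,133,130,4.6,[proj("top",W(p,q)) for q in P])
    crop("pics/scene0.png","pics/scene0d.png",220,195,130,105,5.7,[proj("scene",W(p,q)) for q in P])
E
python3 fit.py
python3 - <<'E'
import cv2,numpy as np
a=cv2.imread("pics/top0d.png");b=cv2.imread("pics/scene0d.png")
a=cv2.resize(a,None,fx=.62,fy=.62);b=cv2.resize(b,None,fx=.55,fy=.55)
h=max(a.shape[0],b.shape[0]);f=lambda i:cv2.copyMakeBorder(i,0,h-i.shape[0],0,0,0)
cv2.imwrite("pics/both0.png",np.hstack([f(a),f(b)]))
E
```

```text
None [ 0.49237199 -0.25102912 -0.88015733] -50.42930050603707
[[-0.2, -0.1], [0.8, -2.2], [0.9, -0.5], [-0.5, -0.5], [0.9, 0.4], [0.1, 0.4], [-0.7, -0.4], [0.8, -1.1], [-0.4, 2.3], [1.2, 2.3], [0.1, 4.2]]
top [ 0.4916074  -0.25018333 -0.88166682] -50.5157878703888
scene [ 0.49462533 -0.25430532 -0.87207861] -49.96642381579848
[ 0.4200691  -0.16353888  0.0245    ]
[ 0.52613457 -0.2918836   0.02      ]
[ 0.46292577 -0.34412005  0.02      ]
```

View pics/both0.png

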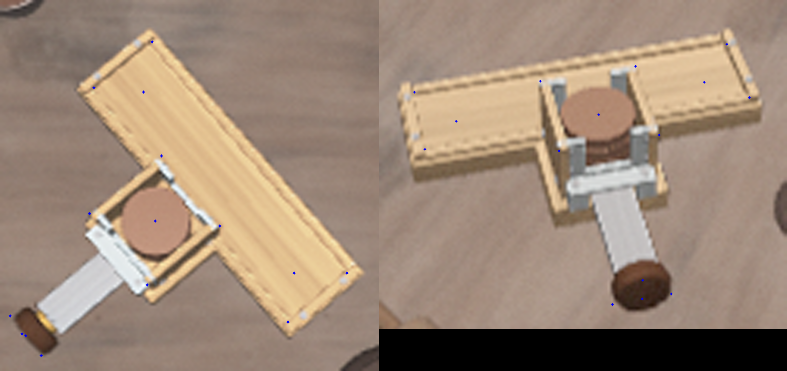

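```bash
cat >> h.py <<'E'
def toloc(p,w):
    d=np.asarray(w)[:2]-p[:2];c,s=np.cos(p[2]),np.sin(p[2]);return np.round(1000*np.array([c*d[0]+s*d[1],-s*d[0]+c*d[1]]),1)
def goto(p,loc,tipz):
    "tool-frame shift to put TCP over local (x,y) mm with fingertips at tipz mm; and turn about tool z for tool x = -disp x"
    o=r.get_obs();M=R.from_rotvec(o["tool_rot"]).as_matrix()
    c,s=np.cos(p[2]),np.sin(p[2]);x,y=np.array(loc)/1000.
    t=np.array([p[0]+c*x-s*y,p[1]+s*x+c*y,tipz/1000.+r.nose_length])
    G=np.array([[-c,-s,0],[-s,c,0],[0,0,-1.]]).T
    print("shift",np.round(1000*M.T@(t-o["tool_pos"]),1),"turn",np.round(np.degrees(R.from_matrix(M.T@G).as_rotvec()),2),"tcp loc",toloc(p,o["tool_pos"]),"tip z",1000*(o["tool_pos"][2]-r.nose_length),"world target",t)
E
python3 - <<'E'
from h import *; from fit import T,S
p=np.load("p.npy")
print(toloc(p,ray("scene",*S(478,522),.0245)), "scene knob")
print(toloc(p,ray("top",*T(37,540),.035)),toloc(p,ray("top",*T(62,530),.0415)), "top knob back edge, knob centre")
print(toloc(p,ray("top",*T(251,357),.06)),toloc(p,ray("scene",*S(399,206),.06)))
print("lid",toloc(p,ray("top",264,317,.02)),"teapot",toloc(p,ray("top",331,308,.04)))
goto(p,(-150,0),100)
E
```

```text
[-105.2   -1.8] scene knob
[-1.138e+02 -1.000e-01] [-103.    -4.3] top knob back edge, knob centre
[ 0.2 -0.3] [ 1.2 -0.1]
lid [ -64.1 -137.4] teapot [  42.8 -203.8]
shift [ 331.3 -242.3  131. ] turn [-7.0000e-02 -1.0000e-01 -1.1062e+02] tcp loc [ -39.7 -395.5] tip z 230.50615028962363 world target [ 0.39681751 -0.13540326  0.117     ]
```

```bash
python3 -m creep '[[[0.027,-0.02,0.0],[0,0,-8.5],-1],[[0.055,-0.04,0.0],[0,0,-17],-1],[[0.083,-0.06,0.0],[0,0,-25.5],-1],[[0.11,-0.08,0.0],[0,0,-34],-1],[[0.138,-0.1,0.0],[0,0,-42.5],-1],[[0.166,-0.12,0.0],[0,0,-51],-1],[[0.193,-0.14,0.0],[0,0,-59.5],-1],[[0.22,-0.16,0.0],[0,0,-68],-1],[[0.248,-0.18,0.02],[0,0,-76.5],-1],[[0.276,-0.2,0.04],[0,0,-85],-1],[[0.303,-0.22,0.06],[0,0,-93.5],-1],[[0.331,-0.242,0.08],[0,0,-102],-1]]' 60
python3 - <<'E'
from h import *
p=np.load("p.npy");goto(p,(-150,-2),14)
print(r.get_obs()["q"])
E
```

```text
clock: 1.3
tool_pos: [0.3972, -0.1353, 0.1674]
tool_rot: [-1.54, -2.738, 0.0]
force: [-0.5, -1.4, 0.3]
finger_gap: -0.0001
shift [ -0.2  -2.4 136.4] turn [-0.01  0.   -8.28] tcp loc [-149.8    0.4] tip z 150.39499331151902 world target [ 0.39527583 -0.13667732  0.031     ]
[-3.28124079e-01  1.40120235e-01 -3.40523624e-01  1.09020496e+00
 -1.35210377e-04  6.96556785e-01]
```

```bash
python3 -m creep '[[[0,0,0.045],[0,0,-4.2],-1],[[0,-0.002,0.09],[0,0,-8.5],-1],[[0,-0.002,0.12],[0,0,-8.5],-1],[[0,-0.002,0.136],[0,0,-8.5],-1],[[0,-0.002,0.136],[0,0,-8.5],-1]]'
python3 - <<'E'
from h import *
p=np.load("p.npy");goto(p,(-125,-2),14)
print(r.get_obs()["force"])
cv2.imwrite("pics/t1.png",cams.snapshot("top")[:,:,::-1]);cv2.imwrite("pics/s1.png",cams.snapshot("scene")[:,:,::-1])
crop("pics/t1.png","pics/t1c.png",170,180,130,130,3)
crop("pics/s1.png","pics/s1c.png",220,195,130,130,3)
cv2.imwrite("pics/b1.png",np.hstack([cv2.imread("pics/t1c.png"),cv2.imread("pics/s1c.png")]))
E
```

```text
clock: 1.8
tool_pos: [0.3925, -0.1366, 0.0298]
tool_rot: [-1.338, -2.835, 0.001]
force: [-0.2, 0.1, -0.0]
finger_gap: 0.0003
shift [-26.9   2.1  -1.3] turn [-0.2  -0.33 -0.11] tcp loc [-151.9   -4.1] tip z 12.843430155493985 world target [ 0.41120158 -0.15594829  0.031     ]
[-0.21698695  0.06343989 -0.03790073]
```

View pics/b1.png

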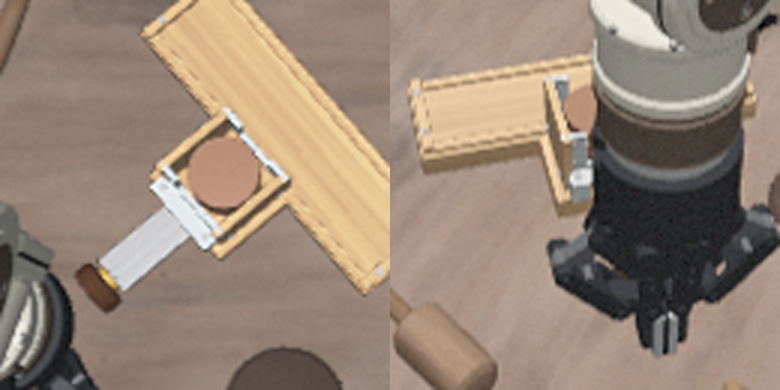

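The top view shows the knob in line ahead of the gripper (around (100,287) in the left half), and the fingers are shut at knob height. Now I'll press.

```bash
python3 -m creep '[[[-0.012,0.002,-0.001],[0,0,0],-1],[[-0.022,0.002,-0.001],[0,0,0],-1],[[-0.028,0.002,-0.001],[0,0,0],-1],[[-0.034,0.002,-0.001],[0,0,0],-1],[[-0.04,0.002,-0.001],[0,0,0],-1],[[-0.047,0.002,-0.001],[0,0,0],-1],[[-0.054,0.002,-0.001],[0,0,0],-1],[[-0.061,0.002,-0.001],[0,0,0],-1]]'
python3 - <<'E'
from h import *
p=np.load("p.npy");goto(p,(-67,-2),14)
print(r.get_obs()["force"])
E
```

```text
clock: 2.7
tool_pos: [0.4349, -0.182, 0.0333]
tool_rot: [-1.339, -2.839, -0.005]
force: [-3.2, 7.1, 5.1]
finger_gap: 0.0003
shift [-22.8  -1.6   2.2] turn [ 0.09 -0.22 -0.06] tcp loc [-89.8  -0.4] tip z 16.306141169187992 world target [ 0.44814931 -0.20065696  0.031     ]
[-3.18255844  7.13892916  5.11062128]
```

```bash
python3 -m creep '[[[-0.006,0,0],[0,0,0],-1],[[-0.012,0,0],[0,0,0],-1],[[-0.016,0,0],[0,0,0],-1],[[-0.019,0,0],[0,0,0],-1],[[-0.019,0,0],[0,0,0],-1]]'
python3 - <<'E'
from h import *
p=np.load("p.npy");goto(p,(-67,-2),14)
print(r.get_obs()["force"])
cv2.imwrite("pics/t2.png",cams.snapshot("top")[:,:,::-1])
crop("pics/t2.png","pics/t2c.png",190,160,133,130,4)
E
```

```text
clock: 3.2
tool_pos: [0.4475, -0.1971, 0.0332]
tool_rot: [-1.34, -2.84, -0.004]
force: [-1.1, 5.0, 2.4]
finger_gap: 0.0001
shift [-3.2 -1.8  2.2] turn [ 0.09 -0.15 -0.08] tcp loc [-70.2  -0.2] tip z 16.228169290016435 world target [ 0.44814931 -0.20065696  0.031     ]
[-1.09340638  5.01254271  2.40818163]
```

View pics/t2c.png

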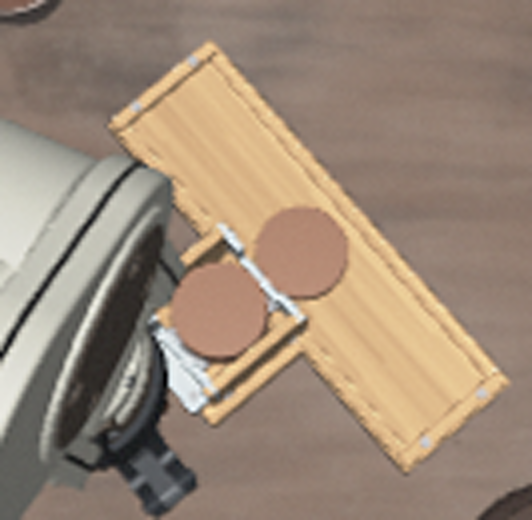

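The disc is out of the mouth at crop (300,252) and nearly clear. I'll creep on until it meets the solid stop.

```bash
python3 -m creep '[[[-0.002,0,0],[0,0,0],-1],[[-0.003,0,0],[0,0,0],-1],[[-0.003,0,0],[0,0,0],-1]]';python3 -m creep '[[[-0.002,0,0],[0,0,0],-1],[[-0.002,0,0],[0,0,0],-1]]'
python3 - <<'E'
from h import *
p=np.load("p.npy");goto(p,(-67,-2),14)
E
```

```text
clock: 3.55
tool_pos: [0.4489, -0.1989, 0.0332]
tool_rot: [-1.339, -2.839, -0.005]
force: [-1.4, 6.8, 2.9]
finger_gap: 0.0004
clock: 3.75
tool_pos: [0.4489, -0.199, 0.0331]
tool_rot: [-1.337, -2.837, -0.007]
force: [-4.2, 10.4, 6.2]
finger_gap: 0.0003
shift [-0.8 -1.7  2.1] turn [ 0.1  -0.42 -0.03] tcp loc [-67.8  -0.3] tip z 16.10980300037511 world target [ 0.44814931 -0.20065696  0.031     ]
```

```bash
python3 -m creep '[[[-0.003,0,0],[0,0,0],-1],[[-0.003,0,0],[0,0,0],-1],[[-0.003,0,0],[0,0,0],-1]]'
python3 - <<'E'
from h import *
p=np.load("p.npy");goto(p,(-67,-2),14)
cv2.imwrite("pics/t3.png",cams.snapshot("top")[:,:,::-1])
crop("pics/t3.png","pics/t3c.png",190,160,133,130,4)
E
```

```text
clock: 4.05
tool_pos: [0.4489, -0.1991, 0.0329]
tool_rot: [-1.333, -2.833, -0.011]
force: [-8.0, 14.9, 13.3]
finger_gap: 0.0002
shift [-0.7 -1.6  1.9] turn [ 0.11 -0.73  0.02] tcp loc [-67.7  -0.4] tip z 15.94270827692762 world target [ 0.44814931 -0.20065696  0.031     ]
```

View pics/t3c.png

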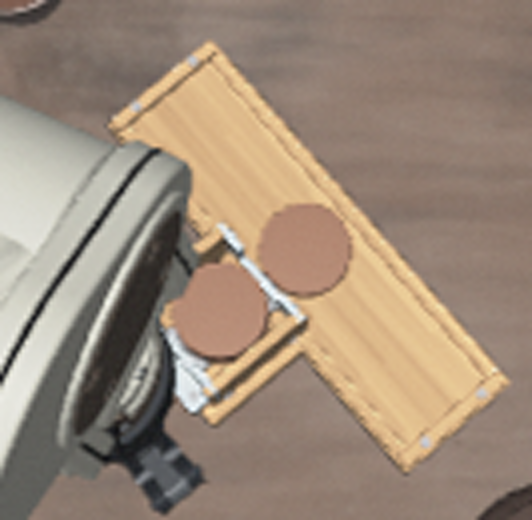

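The plunger is at the solid stop: it no longer advances and the force rises to 17 N. The disc lies in the lane at crop (305,250). I'll back off now and let the spring return the plunger.

```bash
python3 -m creep '[[[0.008,0,0],[0,0,0],-1],[[0.016,0,0],[0,0,0],-1],[[0.024,0,0],[0,0,0],-1],[[0.032,0,0],[0,0,0],-1],[[0.04,0,0],[0,0,0],-1],[[0.048,0,0],[0,0,0],-1],[[0.056,0,0],[0,0,0],-1],[[0.064,0,0],[0,0,0],-1],[[0.075,0,0],[0,0,0],-1],[[0.09,0,0],[0,0,0],-1],[[0.1,0,0],[0,0,0],-1],[[0.1,0,0],[0,0,0],-1]]'
python3 - <<'E'
from h import *
p=np.load("p.npy");goto(p,(-150,50),100)
cv2.imwrite("pics/t4.png",cams.snapshot("top")[:,:,::-1])
crop("pics/t4.png","pics/t4c.png",190,160,133,130,4)
E
```

```text
clock: 5.3
tool_pos: [0.3881, -0.1261, 0.0334]
tool_rot: [-1.339, -2.841, 0.0]
force: [0.5, -0.4, -0.0]
finger_gap: 0.0003
shift [-12.7  50.8 -83.7] turn [-0.02 -0.03 -0.05] tcp loc [-162.7   -0.8] tip z 16.365043341020105 world target [ 0.43535947 -0.10355176  0.117     ]
```

View pics/t4c.png

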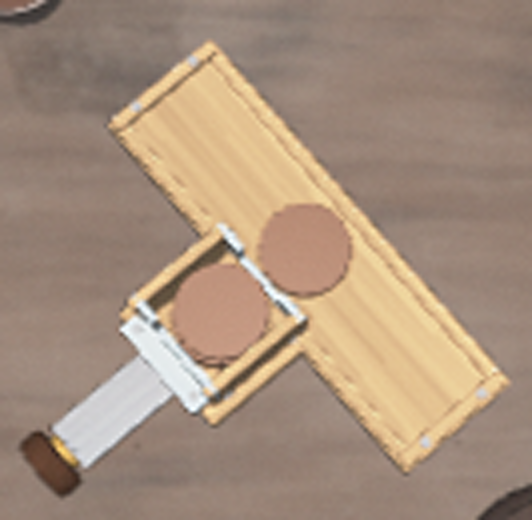

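The plunger has sprung back, with the knob at crop (50,462) as at the start. The disc is at crop (305,250) and the next disc is still in the magazine. Next I'll measure the disc and go to its +y side.

```bash
python3 - <<'E'
from h import *
p=np.load("p.npy")
print("disc",toloc(p,ray("top",190+305/4-.5,160+250/4-.5,.03)),"stack top",toloc(p,ray("top",190+221/4-.5,160+311/4-.5,.05)))
# lane midline from top: corners of front rail inner & rear
goto(p,(53,60),100)
E
python3 -m creep '[[[0,0,-0.03],[0,0,0],-1],[[0,0,-0.06],[0,0,0],-1],[[0,0,-0.084],[0,0,0],-1]]'
python3 - <<'E'
from h import *
p=np.load("p.npy");goto(p,(53,60),100)
E
```

```text
disc [53.2  0.5] stack top [1.7 0.1]
shift [-214.6   60.7  -83.3] turn [ 0.01  0.05 -0.07] tcp loc [-161.6   -0.4] tip z 16.551892704556177 world target [ 0.57238492 -0.2536618   0.117     ]
clock: 5.65
tool_pos: [0.3903, -0.1276, 0.119]
tool_rot: [1.341, 2.838, 0.0]
force: [-0.2, -0.2, -0.4]
finger_gap: 0.0001
shift [-213.    60.6    2.6] turn [ 0.07  0.13 -0.14] tcp loc [-1.602e+02 -1.000e-01] tip z 102.0419058777264 world target [ 0.57238492 -0.2536618   0.117     ]
```

```bash
python3 -m creep '[[[-0.035,0.015,0],[0,0,0],-1],[[-0.07,0.03,0],[0,0,0],-1],[[-0.105,0.045,0],[0,0,0],-1],[[-0.14,0.06,0],[0,0,0],-1],[[-0.175,0.06,0],[0,0,0],-1],[[-0.2,0.06,0],[0,0,0],-1],[[-0.213,0.06,0],[0,0,0],-1],[[-0.213,0.06,0.03],[0,0,0],-1],[[-0.213,0.06,0.06],[0,0,0],-1],[[-0.213,0.06,0.06],[0,0,0],-1]]'
python3 - <<'E'
from h import *
p=np.load("p.npy");goto(p,(53,60),24)
cv2.imwrite("pics/s5.png",cams.snapshot("scene")[:,:,::-1]);cv2.imwrite("pics/t5.png",cams.snapshot("top")[:,:,::-1])
crop("pics/t5.png","pics/t5c.png",190,160,130,130,3)
crop("pics/s5.png","pics/s5c.png",220,170,130,130,3)
cv2.imwrite("pics/b5.png",np.hstack([cv2.imread("pics/t5c.png"),cv2.imread("pics/s5c.png")]))
E
```

```text
clock: 6.65
tool_pos: [0.5678, -0.2525, 0.0525]
tool_rot: [-1.338, -2.833, 0.001]
force: [-1.3, 1.1, -0.3]
finger_gap: -0.0003
shift [-3.9  2.9 11.5] turn [-0.23 -0.44 -0.15] tcp loc [49.2 57.2] tip z 35.497556181816286 world target [ 0.57238492 -0.2536618   0.041     ]
```

View pics/b5.png

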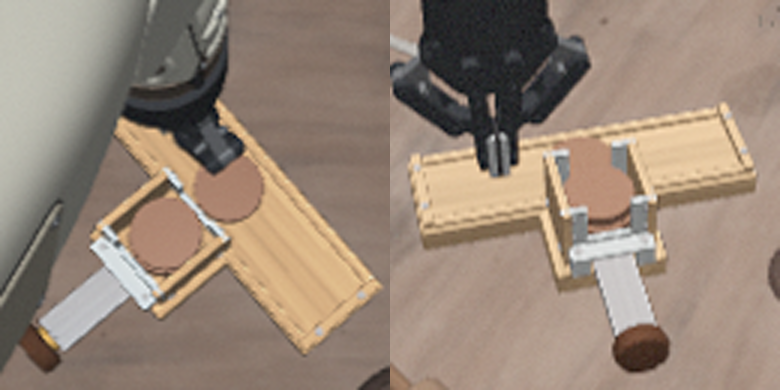

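The fingers are above the left half of the lane (right half of the picture, at (497,150)), the disc is in front of the mouth and the plunger is out. I'll lower into the lane.

```bash
python3 -m creep '[[[-0.002,0.001,0.004],[0,0,0],-1],[[-0.002,0.001,0.008],[0,0,0],-1],[[-0.002,0.001,0.01],[0,0,0],-1],[[-0.002,0.001,0.01],[0,0,0],-1]]'
python3 - <<'E'
from h import *
p=np.load("p.npy");goto(p,(53,30),24)
print(r.get_obs()["force"])
E
```

```text
clock: 7.15
tool_pos: [0.5729, -0.2542, 0.0476]
tool_rot: [1.341, 2.841, -0.0]
force: [-0.5, -0.6, -1.2]
finger_gap: -0.0002
shift [  0.7 -30.    6.6] turn [ 0.01  0.02 -0.11] tcp loc [53.7 60. ] tip z 30.58904223681644 world target [ 0.54925975 -0.2727727   0.041     ]
[-0.49470497 -0.63299431 -1.22505613]
```

```bash
python3 -m creep '[[[0,0,0.003],[0,0,0],-1],[[0,0,0.006],[0,0,0],-1],[[0,0,0.006],[0,0,0],-1],[[0,0,0.006],[0,0,0],-1]]'
python3 - <<'E'
from h import *
p=np.load("p.npy");goto(p,(53,40),24)
E
```

```text
clock: 7.55
tool_pos: [0.5726, -0.2542, 0.0411]
tool_rot: [-1.341, -2.84, 0.0]
force: [0.6, -0.7, -0.7]
finger_gap: -0.0
shift [  0.5 -19.9   0.1] turn [-0.01 -0.02 -0.12] tcp loc [53.6 59.9] tip z 24.118836891141935 world target [ 0.55696814 -0.2664024   0.041     ]
```

```bash
python3 -m creep '[[[0,-0.008,0],[0,0,0],-1],[[0,-0.015,0],[0,0,0],-1],[[0,-0.02,0],[0,0,0],-1],[[0,-0.025,0],[0,0,0],-1],[[0,-0.03,0],[0,0,0],-1],[[0,-0.035,0],[0,0,0],-1],[[0,-0.04,0],[0,0,0],-1],[[0,-0.045,0],[0,0,0],-1],[[0,-0.05,0],[0,0,0],-1],[[0,-0.055,0],[0,0,0],-1],[[0,-0.06,0],[0,0,0],-1],[[0,-0.065,0],[0,0,0],-1]]'
python3 - <<'E'
from h import *
p=np.load("p.npy");goto(p,(53,-45),24)
cv2.imwrite("pics/t6.png",cams.snapshot("top")[:,:,::-1])
crop("pics/t6.png","pics/t6c.png",190,160,133,130,4)
E
```

```text
clock: 8.75
tool_pos: [0.5223, -0.2958, 0.0413]
tool_rot: [1.341, 2.841, 0.0]
force: [0.6, 1.2, 1.0]
finger_gap: -0.0002
shift [  0.5 -39.6   0.3] turn [ 0.01  0.   -0.12] tcp loc [53.6 -5.4] tip z 24.34787694337632 world target [ 0.49144681 -0.32054994  0.041     ]
```

View pics/t6c.png

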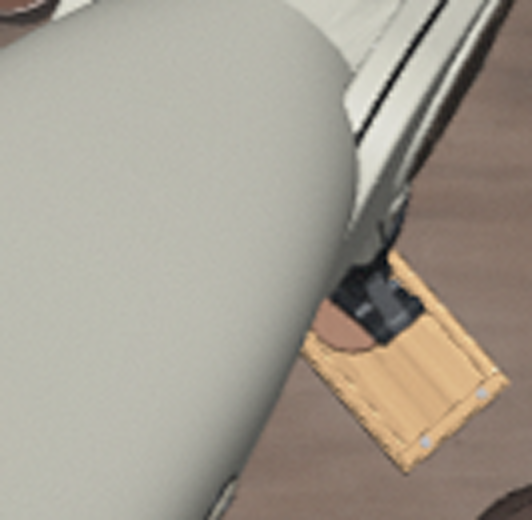

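The disc is moving with the fingers; its edge shows at crop (350,345) with no more than 1–2 N. I'll push on towards the stop.

```bash
python3 -m creep '[[[0,-0.005,0],[0,0,0],-1],[[0,-0.01,0],[0,0,0],-1],[[0,-0.015,0],[0,0,0],-1],[[0,-0.02,0],[0,0,0],-1],[[0,-0.025,0],[0,0,0],-1],[[0,-0.03,0],[0,0,0],-1],[[0,-0.033,0],[0,0,0],-1],[[0,-0.036,0],[0,0,0],-1],[[0,-0.036,0],[0,0,0],-1]]'
python3 -m creep '[[[0,-0.002,0],[0,0,0],-1],[[0,-0.002,0],[0,0,0],-1]]'
python3 -m creep '[[[0,-0.002,0],[0,0,0],-1],[[0,-0.002,0],[0,0,0],-1]]'
python3 - <<'E'
from h import *
p=np.load("p.npy");goto(p,(53,-45),24)
E
```

```text
clock: 9.7
tool_pos: [0.4944, -0.3187, 0.0413]
tool_rot: [-1.342, -2.84, 0.0]
force: [-0.5, 0.1, -0.2]
finger_gap: -0.0002
clock: 9.9
tool_pos: [0.4932, -0.3197, 0.0413]
tool_rot: [-1.341, -2.841, 0.0]
force: [0.8, 1.1, 0.8]
finger_gap: 0.0
clock: 10.1
tool_pos: [0.4916, -0.321, 0.0413]
tool_rot: [-1.341, -2.841, 0.0]
force: [-0.1, 0.1, 0.4]
finger_gap: 0.0002
shift [0.5 0.2 0.3] turn [-0.01 -0.   -0.12] tcp loc [ 53.5 -45.2] tip z 24.291965819332123 world target [ 0.49144681 -0.32054994  0.041     ]
```

```bash
python3 -m creep '[[[0,-0.002,0],[0,0,0],-1],[[0,-0.002,0],[0,0,0],-1]]'
python3 -m creep '[[[0,-0.002,0],[0,0,0],-1],[[0,-0.002,0],[0,0,0],-1]]'
python3 - <<'E'
from h import *
p=np.load("p.npy");goto(p,(53,-45),24)
cv2.imwrite("pics/t7.png",cams.snapshot("top")[:,:,::-1]);cv2.imwrite("pics/s7.png",cams.snapshot("scene")[:,:,::-1])
crop("pics/t7.png","pics/t7c.png",200,170,130,130,3)
crop("pics/s7.png","pics/s7c.png",240,170,130,130,3)
cv2.imwrite("pics/b7.png",np.hstack([cv2.imread("pics/t7c.png"),cv2.imread("pics/s7c.png")]))
E
```

```text
clock: 10.3
tool_pos: [0.49, -0.3223, 0.0413]
tool_rot: [-1.341, -2.841, 0.0]
force: [-0.1, 0.4, -0.6]
finger_gap: 0.0001
clock: 10.5
tool_pos: [0.4884, -0.3237, 0.0413]
tool_rot: [-1.342, -2.841, 0.0]
force: [-1.1, -0.1, -0.4]
finger_gap: -0.0002
shift [0.5 4.3 0.3] turn [-0.01 -0.   -0.13] tcp loc [ 53.5 -49.3] tip z 24.300252592391878 world target [ 0.49144681 -0.32054994  0.041     ]
```

View pics/b7.png

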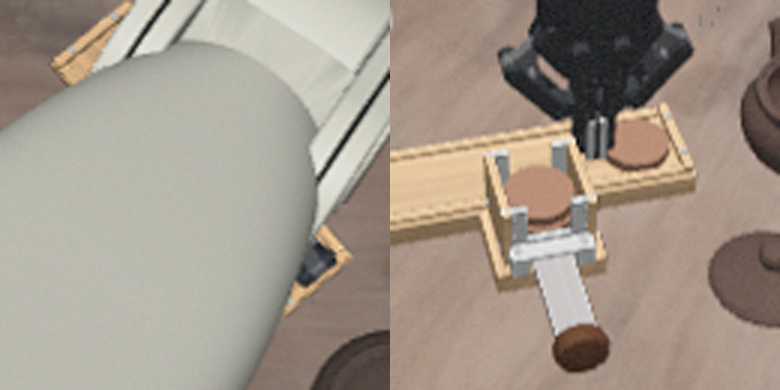

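The scene view shows the disc at (638,145), very close to the right-hand stop. I'll keep creeping until the force shows contact.

```bash
python3 -m creep '[[[0,-0.002,0],[0,0,0],-1],[[0,-0.002,0],[0,0,0],-1]]'
python3 -m creep '[[[0,-0.002,0],[0,0,0],-1],[[0,-0.002,0],[0,0,0],-1]]'
python3 -m creep '[[[0,-0.002,0],[0,0,0],-1],[[0,-0.002,0],[0,0,0],-1]]'
python3 - <<'E'
from h import *
p=np.load("p.npy");goto(p,(53,-45),24)
cv2.imwrite("pics/s8.png",cams.snapshot("scene")[:,:,::-1])
crop("pics/s8.png","pics/s8c.png",290,190,80,60,8)
E
```

```text
clock: 10.8
tool_pos: [0.4869, -0.3249, 0.0413]
tool_rot: [-1.342, -2.841, 0.0]
force: [-0.3, 0.1, -0.5]
finger_gap: -0.0001
clock: 11.0
tool_pos: [0.4863, -0.3256, 0.0415]
tool_rot: [1.34, 2.84, 0.003]
force: [2.7, 2.0, 0.2]
finger_gap: -0.0001
clock: 11.2
tool_pos: [0.4863, -0.3261, 0.0419]
tool_rot: [1.338, 2.839, 0.007]
force: [5.8, 5.0, -0.2]
finger_gap: 0.0
shift [1.  7.5 0.9] turn [ 0.31  0.06 -0.03] tcp loc [ 53.9 -52.5] tip z 24.872239085169465 world target [ 0.49144681 -0.32054994  0.041     ]
```

View pics/s8c.png

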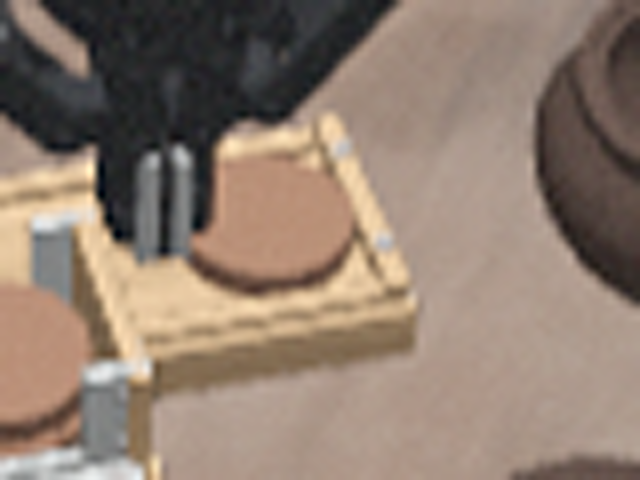

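The disc now rests against the end stop: its edge touches at crop (352,225), and the reaction is 7.7 N straight along the lane. I'll back off, lift clear and check.

```bash
python3 -m creep '[[[0,0.006,0],[0,0,0],-1],[[0,0.012,0],[0,0,0],-1],[[0,0.018,0],[0,0,0],-1],[[0,0.022,0],[0,0,0],-1],[[0,0.022,-0.03],[0,0,0],-1],[[0,0.022,-0.06],[0,0,0],-1],[[0,0.022,-0.1],[0,0,0],-1],[[0,0.022,-0.14],[0,0,0],-1],[[0,0.022,-0.17],[0,0,0],-1],[[0,0.022,-0.17],[0,0,0],-1]]'
python3 - <<'E'
from h import *
p=np.load("p.npy");goto(p,(-150,0),190)
E
```

```text
clock: 12.25
tool_pos: [0.5034, -0.3149, 0.2171]
tool_rot: [1.337, 2.832, -0.003]
force: [1.1, 0.4, 0.4]
finger_gap: -0.0002
shift [206.4  31.7   8.1] turn [ 0.16  0.57 -0.12] tcp loc [ 56.3 -32.2] tip z 200.06072389893492 world target [ 0.39681751 -0.13540326  0.207     ]
```

```bash
python3 -m creep '[[[0.04,0.006,0],[0,0,0],-1],[[0.08,0.012,0],[0,0,0],-1],[[0.12,0.018,0],[0,0,0],-1],[[0.16,0.025,0],[0,0,0],-1],[[0.2,0.03,0],[0,0,0],-1],[[0.2,0.03,0],[0,0,0],-1],[[0.2,0.03,0],[0,0,0],-1]]'
python3 - <<'E'
from h import *
for n in("top","scene"):cv2.imwrite(f"pics/{n}9.png",cams.snapshot(n)[:,:,::-1])
crop("pics/top9.png","pics/top9c.png",190,160,140,130,4)
a=cv2.imread("pics/top9c.png")
cv2.imwrite("pics/top9c.png",a)
E
```

```text
clock: 12.95
tool_pos: [0.3966, -0.1393, 0.211]
tool_rot: [-1.339, -2.842, 0.001]
force: [-0.2, -0.6, -0.2]
finger_gap: -0.0003
```

View pics/top9c.png

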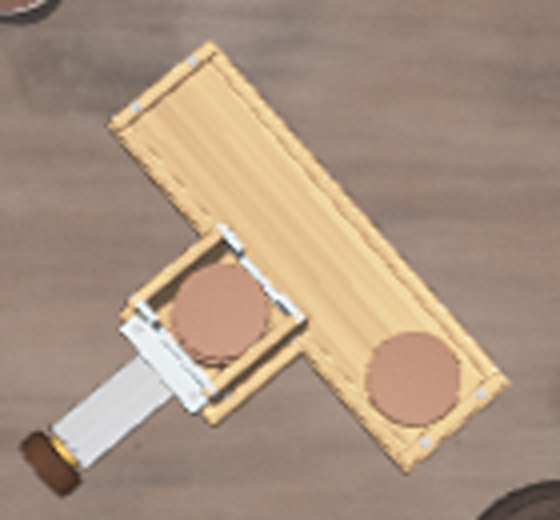

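View pics/scene9.png

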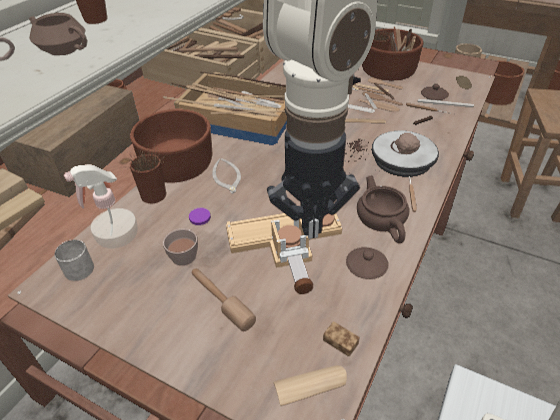

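Run:
```python
from h import *
p=np.load("p.npy")
a=cv2.imread("pics/top9.png");b=cv2.imread("pics/top0.png")
hsv=cv2.cvtColor(a,cv2.COLOR_BGR2HSV)
def circ(x0,y0,x1,y1):
    s=cv2.resize(a[y0:y1,x0:x1],None,fx=8,fy=8,interpolation=cv2.INTER_CUBIC).astype(int)
    m=((s[...,2]-s[...,1]<65)&(s[...,2]-s[...,1]>25)&(s[...,1]<140)&(s[...,1]>90)).astype(np.uint8)
    m=cv2.morphologyEx(m,cv2.MORPH_OPEN,np.ones((25,25),np.uint8))
    n,l,st,c=cv2.connectedComponentsWithStats(m);k=1+np.argmax(st[1:,4])
    return (c[k]+.5)/8-.5+[x0,y0],2*np.sqrt(st[k,4]/np.pi)/8
c,d=circ(274,236,312,276);print("disc px",c,"diam",d,toloc(p,ray("top",*c,.03)))
print("by eye",toloc(p,ray("top",190+413/4-.5,160+379/4-.5,.03)))
dif=cv2.absdiff(a,b).max(2);dif[:, :]=np.where(dif>45,255,0)
n,l,st,cc=cv2.connectedComponentsWithStats(dif.astype(np.uint8))
print([ (s[:5].tolist()) for s in st[1:] if s[4]>6])
crop("pics/top9.png","pics/z9.png",265,225,60,60,9,[proj("top",(lambda q:np.array([p[0]+np.cos(p[2])*q[0]-np.sin(p[2])*q[1],p[1]+np.sin(p[2])*q[0]+np.cos(p[2])*q[1],q[2]]))(np.array(q)/1000)) for q in((28,-105,20),(80,-105,20),(53,-105,20),(53,-82,30),(53,-105,30))])
```

```text
Traceback (most recent call last):
ValueError: attempt to get argmax of an empty sequence
```

Run:
```python
from h import *
p=np.load("p.npy")
a=cv2.imread("pics/top9.png");b=cv2.imread("pics/top0.png")
print("disc colour",a[254,293],"deck",a[235,275],"table",a[270,255])
s=cv2.resize(a[236:276,270:316],None,fx=8,fy=8,interpolation=cv2.INTER_CUBIC).astype(float)
ref=a[254,293].astype(float);m=(np.linalg.norm(s-ref,axis=2)<35).astype(np.uint8)
m=cv2.morphologyEx(m,cv2.MORPH_OPEN,np.ones((25,25),np.uint8))
n,l,st,c=cv2.connectedComponentsWithStats(m);k=l[int((254-236+.5)*8),int((293-270+.5)*8)]
cc=(c[k]+.5)/8-.5+[270,236];print("disc px",cc,"diam px",2*np.sqrt(st[k,4]/np.pi)/8,toloc(p,ray("top",*cc,.03)))
dif=(cv2.absdiff(a,b).max(2)>45).astype(np.uint8)
n,l,st,_=cv2.connectedComponentsWithStats(dif)
print([s.tolist() for s in st[1:] if s[4]>6])
def W(q):
    q=np.array(q)/1000;C,S=np.cos(p[2]),np.sin(p[2]);return np.array([p[0]+C*q[0]-S*q[1],p[1]+S*q[0]+C*q[1],q[2]])
crop("pics/top9.png","pics/z9.png",265,225,60,60,9,[proj("top",W(q)) for q in((28,-105,20),(80,-105,20),(53,-105,20),(53,-82,30),(53,-105,30))])
```

```text
disc colour [129 151 197] deck [150 199 231] table [119 131 152]
disc px [292.84569375 253.8405766 ] diam px 23.47538891740825 [ 54.  -80.6]
[[8, 173, 6, 2, 7], [0, 175, 7, 2, 8], [0, 178, 9, 8, 44], [0, 188, 115, 204, 11146], [68, 213, 120, 125, 6196], [233, 227, 7, 7, 8], [132, 237, 23, 14, 115], [289, 243, 16, 18, 125], [236, 247, 16, 5, 26], [282, 251, 20, 16, 69]]
```

View pics/z9.png

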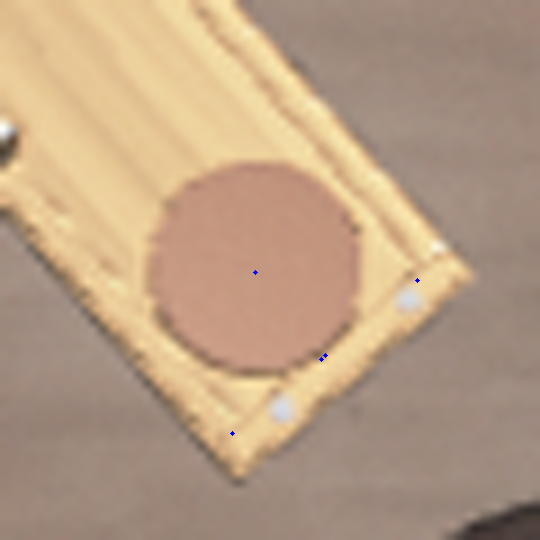

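Run:
```python
from h import *
p=np.load("p.npy");a=cv2.imread("pics/top9.png")
def W(x,y,z):
    C,S=np.cos(p[2]),np.sin(p[2]);return np.array([p[0]+(C*x-S*y)/1000,p[1]+(S*x+C*y)/1000,z/1000])
def prof(ys,xs,z):
    P=np.array([[proj("top",W(x,y,z)) for x in xs] for y in ys]).astype(np.float32)
    return cv2.remap(a,P[...,0],P[...,1],cv2.INTER_CUBIC).mean(1).astype(int)
for nm,ys,xs in(("right, disc line",np.arange(-98,-115,-1),[52,53,54,55]),("right beside",np.arange(-98,-118,-1),[34,36,38,70,72]),("left",np.arange(98,118),[45,50,55,60,65]),("disc rear",np.arange(-50,-65,-1),[52,53,54,55])):
    print(nm,[(int(y),v.tolist()) for y,v in zip(ys,prof(ys,xs,28))])
```

```text
right, disc line [(-98, [128, 151, 198]), (-99, [129, 152, 198]), (-100, [130, 154, 199]), (-101, [132, 154, 199]), (-102, [128, 149, 193]), (-103, [110, 129, 168]), (-104, [97, 122, 154]), (-105, [121, 162, 195]), (-106, [153, 207, 236]), (-107, [161, 217, 242]), (-108, [158, 212, 239]), (-109, [155, 207, 237]), (-110, [149, 199, 232]), (-111, [140, 187, 227]), (-112, [130, 174, 214]), (-113, [112, 144, 177]), (-114, [104, 121, 143])]
right beside [(-98, [144, 191, 221]), (-99, [154, 206, 234]), (-100, [159, 214, 241]), (-101, [160, 215, 241]), (-102, [158, 213, 240]), (-103, [151, 205, 235]), (-104, [143, 192, 226]), (-105, [150, 195, 226]), (-106, [167, 207, 230]), (-107, [174, 210, 229]), (-108, [173, 204, 225]), (-109, [170, 202, 225]), (-110, [159, 200, 227]), (-111, [144, 192, 229]), (-112, [134, 183, 221]), (-113, [118, 154, 186]), (-114, [107, 127, 149]), (-115, [115, 125, 143]), (-116, [125, 134, 153]), (-117, [127, 139, 159])]
left [(98, [147, 196, 228]), (99, [146, 195, 228]), (100, [146, 196, 229]), (101, [148, 199, 231]), (102, [149, 200, 233]), (103, [141, 188, 223]), (104, [118, 156, 190]), (105, [96, 127, 157]), (106, [104, 139, 171]), (107, [133, 178, 213]), (108, [153, 206, 237]), (109, [158, 214, 241]), (110, [161, 218, 245]), (111, [162, 217, 245]), (112, [149, 191, 220]), (113, [127, 153, 177]), (114, [113, 125, 142]), (115, [108, 113, 127]), (116, [108, 114, 127]), (117, [108, 116, 129])]
disc rear [(-50, [148, 199, 231]), (-51, [149, 199, 231]), (-52, [149, 199, 231]), (-53, [149, 200, 231]), (-54, [150, 201, 232]), (-55, [151, 203, 233]), (-56, [150, 201, 232]), (-57, [140, 187, 223]), (-58, [126, 164, 204]), (-59, [119, 145, 189]), (-60, [122, 144, 189]), (-61, [125, 148, 193]), (-62, [126, 148, 194]), (-63, [126, 148, 194]), (-64, [127, 150, 195])]
```

The profile along the lane goes straight from disc to the stop's edge line at y ≈ -104 mm, with no deck visible between them, and the disc's rear edge is at about -58 mm. The disc is home, so I'm handing in.

Run:
```python
from workcell import r,ticket
o=r.get_obs();print(o["clock"],o["force"],abs(o["qd"]).max())
print(ticket.sign_off())
```

```text
13.05 [ 0.59537171 -0.81194969 -0.19834224] 0.014076694604249693
the job is handed in; nothing more can be done
None
```

I pressed the plunger once with the shut fingertips until it met its solid stop, and let it spring back. Then I pushed the disc along the lane to the end by the brown teapot (home_right). I handed the job in at 13.05 s, with the arm clear of everything.

- **Press:** the plunger stopped moving while the force rose to about 17 N. The last pictures show the knob back out, the rest of the stack in the magazine, the mouth clear and no second disc in the lane.
- **Disc home:** the final push met a firm stop at about 8 N, straight along the lane. Afterwards the top view shows no deck between the disc and the end stop.
- **Small disagreement:** the top camera put the disc's centre at y -80.6 mm, not the nominal -82 mm. I put this down to the 2 mm camera calibration and my pose fit, because that fit places the stop itself slightly short too.
- **Everything else:** the teapot, lid, slip cup and mallet look unmoved. The top-view comparison with the start showed changes only at the dispenser, at and near the arm, and at one small spot of 115 pixels, about 23 x 14, near the mallet's head. I took that spot for arm shadow and did not check it further; the mallet is in its starting place in the final scene view.

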